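Hang the grinder on the spring-balanced arm

TASK

Take the red hand grinder out of its cup and hang it by its crossbar in the V notches of the yellow spring-balanced arm's fork. Keep hold of it while the arm slowly sinks under it, and let go only once the arm has settled and carries the whole weight, so that it neither drops nor springs up as you release; never force the arm down onto its lower stop. Leave the hammer, the brush and the tin where they are.

Things in the scene. Friction and masses are not known exactly. Their poses are not given: they have to be found in the camera images.
- grinder: Upright red straight grinder, loose, 165 mm tall, hidden mass 0.36 to 0.84 kg, balanced below its crossbar so that it hangs upright. Origin at the centre of its underside, z up along the tool, y along the crossbar. Grey stone and red body 40 mm in diameter, 0 to 108 mm up; black square grip on top.
- crossbar (a point): Middle of the grinder's steel crossbar, 90 mm above its underside; axes as the grinder. The bar passes through the body along y: 10 mm in diameter, 110 mm long, with 16 mm discs on its ends.
- grip (a point): Middle of the grinder's black square grip, the place to grasp from above: 28 x 28 mm, faces along the grinder's x and y, from 115 to 165 mm above its underside. This point is 140 mm above the underside; axes as the grinder. Pinched on its y faces the tool can pivot about the fingers as the notches push the bar; pinched on its x faces it is held stiffly against that.
- cup: Fixed blue cup in which the grinder stands at the start, 76 mm outside diameter, 68 mm inside, 32 mm tall, floor 6 mm thick. Origin at the centre of its underside.
- fork_seat (a point): Where the middle of the crossbar lies once seated; moves with the arm. x outward along the arm, y across the fork (the bar's line, either way round). Two prongs 12 mm wide, 60 mm apart inside, open at the outer end 30 mm beyond this point, let the grinder's body in between; each has an upward 90-degree V notch, 40 mm wide at the mouth, lips 13 mm above this point. The bar goes in from above.
- boom_pivot (a point): Pivot of the yellow arm on its grey post, 185 mm above the bench, at the axis about which it rises and sinks; fork_seat lies 300 mm from it. The arm is about 20 mm thick; the post stands on a fixed 140 mm square base right below the pivot. Dry friction in the notches can jam the bar sideways, so follow the fork's arc and relieve sideways force.
- boom (a joint): Sink angle of the arm, rad. 0: unloaded, at the upper stop, sloping up 0.25 rad (fork 259 mm above the bench); 0.25: level; 0.55: lower stop. Sprung and damped: starts to sink at about 1.4 N on the fork, then some 0.068 rad (20 mm) per further newton, settling within a second or so. Under the grinder's whole weight it rests between 0.13 and 0.49.
- swivel (a joint): Sideways angle of the arm about its post, rad (positive anticlockwise seen from above, range -0.8 to 0.8). Stiff with friction: about 1 N sideways at the fork turns it; stays where left.
- hammer: Bystander: hammer lying on the bench, origin under its middle.
- brush: Bystander: brush lying on the bench, origin under its middle.
- tin: Bystander: green metal tin, 70 mm in diameter, 100 mm tall, origin at the centre of its underside.
Not all that is in view belongs to the job. There is more than one size of the grinder; the one meant has the size given above.

How it is judged:
By the outcome, as a careful person would: the job done as asked, in the order asked, and still so for the second after the job is handed in, with the robot touching nothing.
It also fails if it takes over 64 s, if anything falls off the work surface, if the arm or the gripper's body presses on something with over 40 N, if the wrist force passes 120 N, or if a joint passes its speed limit or range.

ROBOT

A 7-joint arm with a two-finger parallel gripper is mounted at the origin on the work surface. World frame = base frame: x ahead of the robot, y to its left, z up, the work surface at z = 0. Lengths are in m, angles in rad, forces in N, time in s.
With the tool pointing down it reaches from about 0.425 to 0.825 m from the base axis. Payload 3.6 kg.
Tool frame: the origin (TCP) lies where the fingers leave the gripper's body, on its centre line; the fingertips stand 73 mm ahead of it and the grasp point (between the pads) lies 54 mm ahead of it; x points along the fingers, y is the direction in which the jaws open and shut, and the axes are right-handed (so a half turn about x gives the same grasp; the last joint's range is limited). The gripper opens to 85 mm and grips with 20 to 120 N. Pads are 22 mm wide; open, the fingers measure 114 mm over their backs; the gripper's body (76 mm by 85 mm) begins 54 mm behind the grasp point. The pads swing forward as they close: fully open they stand 13 mm farther back than shut.
Start: joints at [1.187, 0.615, -0.013, 1.423, 0.008, 1.103, -0.04], TCP at [0.228, -0.609, 0.304] pointing down, gripper open.
Joint ranges: [-3.12, 3.12], [-0.3, 2.06], [-1.34, 1.32], [0.26, 2.42], [-1.36, 4.5], [0.01, 1.98], [-2.84, 2.84]. Speed limits (rad/s): [2.79, 2.79, 3.14, 3.14, 3.14, 3.14, 3.14].

INTERFACE

Orientations are given as a unit quaternion [x, y, z, w].
In Python, from station import arm, snapshot, camera_info, ticket gives the robot as it stands. Calls block until the motion is done:
- arm.movep(position, orientation): joint-space move of the TCP to a pose.
- arm.line_to(position, velocity=0.15, ori=None): straight line of the TCP; ori=None keeps the orientation; velocity is the mean speed in m/s.
- arm.move_j(angles): joint-space move.
- arm.move_gripper(opening, effort=None): opening from 0.0 (shut) to 1.0 (fully open); effort is the grip in N (None keeps the last); returns when the fingers have stopped.
- arm.pause(seconds).
- arm.ik(position, orientation): joint angles nearest the present ones, or None.
- snapshot(name): name is "side" or "top"; returns the picture (420x560x3 uint8, blue, green, red); there is no depth.
- camera_info(name): a dict with "fx", "fy", "cx", "cy" (pixels), "dist_coeffs" ([k1, k2, p1, p2, k3] as OpenCV has them; the pictures are not rectified), "R" (3x3) and "t" (3): a world point X has camera coordinates R X + t. Camera axes: x right, y down, z forward; pixel columns grow to the right and rows downward; lengths in m; the calibration is good to about 2 mm. A picture is of the moment at which its call begins. camera_info takes no time and is no camera call.
A pose or a line that the arm cannot do raises arm.MotionError and nothing moves.
- ticket.finish_job(): hands the job in, once; it reports no verdict.
Readings, each from a call of its own:
- arm.read_time(): time.
- arm.read_joint_positions(): joint angles.
- arm.read_dq(): joint speeds.
- arm.read_effort(): joint torques, N m.
- arm.read_tool_pos(): TCP position.
- arm.read_eef_rot(): TCP orientation.
- arm.read_ft_force(): force on the tool from outside, world axes, zero at the start.
- arm.read_wrist_torque(): the same for the moment, N m.
- arm.read_opening(): opening from 0.0 (shut) to 1.0 (fully open).
Only numpy, scipy, OpenCV 4.12 (cv2) and the standard library are available. Lean on these libraries where they do the work, as an engineer would, in place of code of your own. Each camera call takes 0.05 s, during which the arm holds its last target.

## Working session

There is one attempt and no reset: what is moved stays moved. The work goes in short steps, each a Python script; the robot and the scene stay as the last script left them, time stands still between calls to the robot, and variables do not carry over. Pictures are saved under pics/ and viewed, and the job is handed in when it is done.

```bash
mkdir -p pics; ls
python3 - <<'E'
from station import arm, snapshot, camera_info, ticket
import cv2
for n in ("side","top"):
    cv2.imwrite(f"pics/{n}0.png",snapshot(n)); print(n,camera_info(n))
print(arm.read_time(),arm.read_tool_pos(),arm.read_eef_rot(),arm.read_opening())
E
```

```text
pics
side {'fx': 384.7246711116471, 'fy': 384.7246711116471, 'cx': 278.8443811804992, 'cy': 214.41569346746928, 'dist_coeffs': array([-0.09986207,  0.        ,  0.        ,  0.        ,  0.        ]), 'R': array([[-0.79673295, -0.60396943,  0.02091733],
       [-0.41066603,  0.5156926 , -0.75194053],
       [ 0.44336218, -0.60768583, -0.65889901]]), 't': array([0.40497654, 0.33500115, 0.89239187])}
top {'fx': 492.081149026316, 'fy': 492.081149026316, 'cx': 275.80457882635517, 'cy': 212.02451268181144, 'dist_coeffs': array([-0.17031228,  0.        ,  0.        ,  0.        ,  0.        ]), 'R': array([[-1.18789280e-02, -9.99926359e-01, -2.48344695e-03],
       [-9.80323552e-01,  1.21353853e-02, -1.97024025e-01],
       [ 1.97039653e-01,  9.41473353e-05, -9.80395515e-01]]), 't': array([-0.01721007,  0.5349819 ,  1.27563897])}
0.1 [ 0.22747355 -0.60833392  0.3028463 ] [-0.69564807 -0.12666929  0.69598582 -0.12502956] 1.0032690485654348
```

View pics/side0.png

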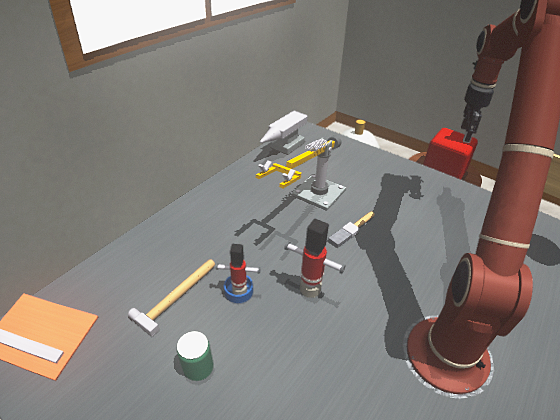

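View pics/top0.png

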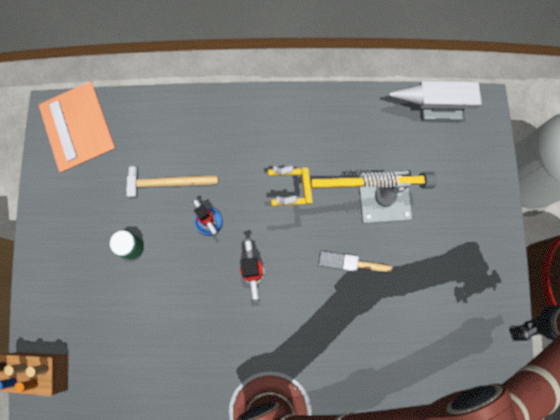

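The top view shows the grinder in the blue cup at about (207,215), a larger decoy standing at (250,265), the fork at about (287,186) and the post at about (386,195). I'll zoom in on these.

Run:
```python
import cv2,numpy as np
s=cv2.imread("pics/side0.png");t=cv2.imread("pics/top0.png")
a=cv2.resize(t[140:260,170:330],None,fx=5,fy=5,interpolation=cv2.INTER_CUBIC)
cv2.imwrite("pics/t_a.png",a)
b=cv2.resize(s[130:310,210:370],None,fx=3.3,fy=3.3,interpolation=cv2.INTER_CUBIC)
cv2.imwrite("pics/s_a.png",b)
c=cv2.resize(t[140:240,260:440],None,fx=4.4,fy=4.4,interpolation=cv2.INTER_CUBIC)
cv2.imwrite("pics/t_b.png",c)
```

```text
(no output)
```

View pics/t_a.png

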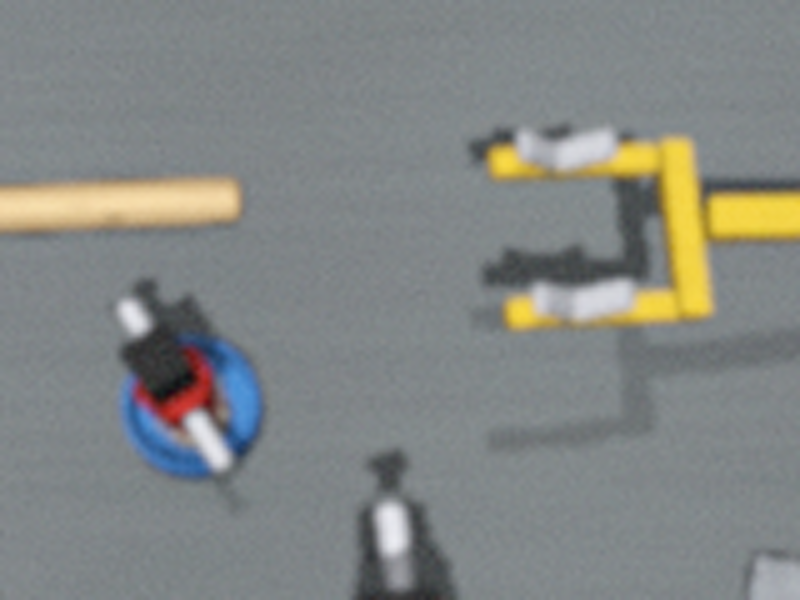

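View pics/s_a.png

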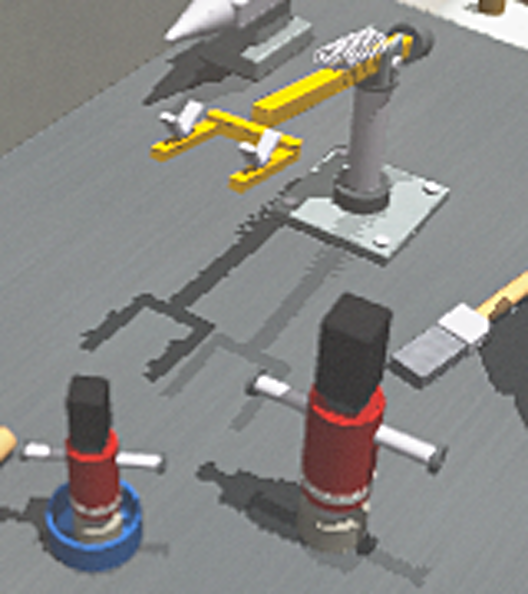

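View pics/t_b.png

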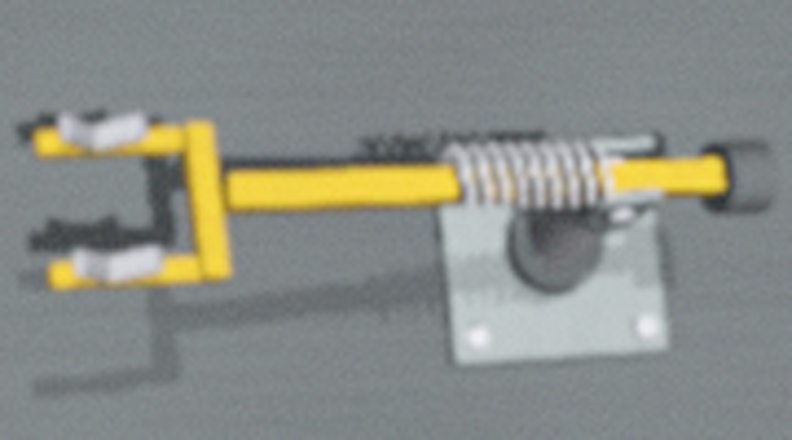

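```bash
cat > h.py <<'E'
import cv2,numpy as np
from station import arm, snapshot, camera_info, ticket
CI={n:camera_info(n) for n in("side","top")}
def ray(n,uv):
    c=CI[n];K=np.array([[c['fx'],0,c['cx']],[0,c['fy'],c['cy']],[0,0,1]])
    p=cv2.undistortPoints(np.array([[uv]],float),K,np.array(c['dist_coeffs']))[0,0]
    R=c['R'];d=R.T@np.array([p[0],p[1],1]);return -R.T@c['t'],d/np.linalg.norm(d)
def plane(n,uv,z):
    o,d=ray(n,uv);return o+d*(z-o[2])/d[2]
def tri(us,ut):
    (a,d),(b,e)=ray("side",us),ray("top",ut)
    s=np.linalg.lstsq(np.array([d,-e]).T,b-a,rcond=None)[0]
    p,q=a+s[0]*d,b+s[1]*e;return (p+q)/2,np.linalg.norm(p-q)
def proj(n,X):
    c=CI[n];K=np.array([[c['fx'],0,c['cx']],[0,c['fy'],c['cy']],[0,0,1]])
    return cv2.projectPoints(np.array([X],float),cv2.Rodrigues(c['R'])[0],c['t'],K,c['dist_coeffs'])[0][0,0]
def blobs(img,m,roi,amin=8):
    x0,y0,x1,y1=roi;mm=np.zeros(m.shape,np.uint8);mm[y0:y1,x0:x1]=m[y0:y1,x0:x1]
    k,l,st,ce=cv2.connectedComponentsWithStats(mm.astype(np.uint8))
    return [(ce[i].round(2),st[i]) for i in range(1,k) if st[i,4]>=amin]
E
python3 - <<'E'
from h import *
np.set_printoptions(precision=4,suppress=True)
s=cv2.imread("pics/side0.png");t=cv2.imread("pics/top0.png")
T=lambda x,y:(170+x/5-.4,140+y/5-.4); S=lambda x,y:(210+x/3.3-.35,130+y/3.3-.35)
for nm,a,b in [("barL",S(28,452),T(130,312)),("barR",S(158,462),T(222,462)),("V1",S(187,120),T(567,150)),("V2",S(262,150),T(585,300)),
  ("tip1",S(157,155),T(490,162)),("tip2",S(236,184),T(508,312))]:
    print(nm,*tri(a,b))
def white(i): 
    h=cv2.cvtColor(i,cv2.COLOR_BGR2HSV); return ((h[...,2]>170)&(h[...,1]<60)).astype(np.uint8)
def yel(i):
    h=cv2.cvtColor(i,cv2.COLOR_BGR2HSV); return ((h[...,0]>18)&(h[...,0]<35)&(h[...,1]>150)&(h[...,2]>80)).astype(np.uint8)
def blue(i):
    h=cv2.cvtColor(i,cv2.COLOR_BGR2HSV); return ((h[...,0]>100)&(h[...,0]<120)&(h[...,1]>120)).astype(np.uint8)
print("side white",blobs(s,white(s),(210,130,320,310)))
print("top white",blobs(t,white(t),(170,140,330,240)))
print("side yel",blobs(s,yel(s),(210,130,370,310)))
print("top yel",blobs(t,yel(t),(260,140,440,240)))
print("blue",blobs(s,blue(s),(210,260,270,310)),blobs(t,blue(t),(180,190,240,250)))
for nm,c in(("side",s),("top",t)):
    m=blue(c);r=(210,260,270,310) if nm=="side" else (180,190,240,250)
    mm=np.zeros_like(m);mm[r[1]:r[3],r[0]:r[2]]=m[r[1]:r[3],r[0]:r[2]]
    ys,xs=np.nonzero(mm); e=cv2.fitEllipse(cv2.convexHull(np.c_[xs,ys].astype(np.int32))); print(nm,e,plane(nm,e[0],0.02))
# grip top
for p in [(125,350),(165,325),(190,365),(150,400)]: print(plane("top",T(*p),0.171))
# post base corners
B=lambda x,y:(260+x/4.4-.4,140+y/4.4-.4)
for p in [(455,365),(668,348),(660,140),(440,200)]: print("base",plane("top",B(*p),0.01))
E
```

```text
barL [0.5573 0.1884 0.0953] 0.003370009060438639
barR [0.4743 0.137  0.0979] 0.0012302174505773409
V1 [ 0.5906 -0.0423  0.2633] 0.0034590975169906378
V2 [ 0.5207 -0.0491  0.2612] 0.0017415105829258286
tip1 [ 0.5903 -0.006   0.2492] 0.001274139204310127
tip2 [ 0.5184 -0.0136  0.2501] 0.0009109476264067772
side white [(array([270.81, 134.31]), array([260, 130,  25,  12, 134], dtype=int32)), (array([293.61, 141.82]), array([284, 135,  20,  14,  84], dtype=int32)), (array([313.55, 144.41]), array([305, 139,  15,  11,  80], dtype=int32)), (array([265.75, 164.66]), array([258, 160,  14,  11,  56], dtype=int32)), (array([289.53, 173.44]), array([282, 169,  13,  11,  57], dtype=int32)), (array([309.89, 195.92]), array([298, 190,  22,  15, 167], dtype=int32)), (array([291.85, 246.48]), array([287, 244,  11,   6,  40], dtype=int32)), (array([220.71, 265.83]), array([217, 264,   8,   4,  24], dtype=int32)), (array([251.17, 268.62]), array([245, 267,  14,   4,  48], dtype=int32)), (array([315.56, 280.33]), array([313, 279,   6,   3,   9], dtype=int32)), (array([241.88, 288.84]), array([236, 285,
[... 956 characters left out ...]
rray([241.36, 291.2 ]), array([224, 276,  29,  27, 179], dtype=int32))] [(array([216.7 , 217.97]), array([208, 207,  14,  24, 131], dtype=int32)), (array([201.65, 228.47]), array([195, 218,  17,  17,  98], dtype=int32))]
side ((238.25302124023438, 287.4982604980469), (28.513473510742188, 29.631473541259766), 29.507352828979492) [0.5178 0.1651 0.02  ]
top ((208.06097412109375, 220.75747680664062), (26.871051788330078, 27.509010314941406), 1.7145130634307861) [0.5191 0.1642 0.02  ]
[0.5197 0.1769 0.171 ]
[0.532  0.1572 0.171 ]
[0.5117 0.1444 0.171 ]
[0.4944 0.164  0.171 ]
base [ 0.5104 -0.2668  0.01  ]
base [ 0.5195 -0.4056  0.01  ]
base [ 0.6578 -0.4099  0.01  ]
base [ 0.6185 -0.2622  0.01  ]
```

```bash
cat >> h.py <<'E'
from scipy.spatial.transform import Rotation as Ro
def quat(deg):
    c,s=np.cos(np.radians(deg)),np.sin(np.radians(deg))
    return Ro.from_matrix(np.array([[0,0,-1],[c,s,0],[s,-c,0]]).T).as_quat()
E
python3 - <<'E'
from h import *
np.set_printoptions(precision=3,suppress=True)
R=Ro.from_quat(arm.read_eef_rot()).as_matrix();print(R)
for th in(31.8,211.8,5.4,185.4):
  for p in ([.5155,.162,.2],[.5155,.162,.43],[.557,-.042,.43],[.557,-.042,.363],[.557,-.04,.2]): print(th,p,arm.ik(p,quat(th)))
print(arm.ik([.228,-.609,.43],arm.read_eef_rot()),arm.ik([.228,-.609,.45],arm.read_eef_rot()))
# decoy: grip top & bar ends (side crop, top full)
S=lambda x,y:(210+x/3.3-.35,130+y/3.3-.35)
print(tri(S(355,312),(251,252)), tri(S(265,383),(249,240)),tri(S(432,458),(255,299)))
E
```

```text
[[-0.001  0.35  -0.937]
 [ 0.002 -0.937 -0.35 ]
 [-1.    -0.002  0.   ]]
31.8 [0.5155, 0.162, 0.2] [ 0.053  0.649 -0.624  1.851  0.511  0.807 -0.282]
31.8 [0.5155, 0.162, 0.43] [ 0.211  0.45  -0.873  1.514  0.349  1.341 -0.137]
31.8 [0.557, -0.042, 0.43] [ 0.445  0.432 -0.641  1.468  0.261  1.328  0.339]
31.8 [0.557, -0.042, 0.363] [ 0.43   0.475 -0.613  1.592  0.29   1.167  0.309]
31.8 [0.557, -0.04, 0.2] [ 0.358  0.647 -0.514  1.803  0.425  0.803  0.185]
211.8 [0.5155, 0.162, 0.2] [-0.447  0.579  0.156  1.867 -0.131  0.705 -2.803]
211.8 [0.5155, 0.162, 0.43] [-1.019  0.527  1.137  1.55  -0.484  1.376 -2.425]
211.8 [0.557, -0.042, 0.43] [-0.011  0.374  0.072  1.483 -0.027  1.286 -2.524]
211.8 [0.557, -0.042, 0.363] [-0.053  0.419  0.133  1.607 -0.06   1.119 -2.491]
211.8 [0.557, -0.04, 0.2] [-0.134  0.61   0.259  1.819 -0.219  0.741 -2.344]
5.4 [0.5155, 0.162, 0.2] [ 0.007  0.631 -0.548  1.852  0.45   0.784 -0.686]
5.4 [0.5155, 0.162, 0.43] [ 0.162  0.427 -0.783  1.515  0.306  1.326 -0.556]
5.4 [0.557, -0.042, 0.43] [ 0.396  0.418 -0.559  1.47   0.224  1.318 -0.086]
5.4 [0.557, -0.042, 0.363] [ 0.372  0.458 -0.517  1.593  0.242  1.154 -0.105]
5.4 [0.557, -0.04, 0.2] [ 0.296  0.629 -0.412  1.805  0.342  0.779 -0.198]
185.4 [0.5155, 0.162, 0.2] [ 0.31   0.857 -1.151  1.844  0.9    1.078  2.035]
185.4 [0.5155, 0.162, 0.43] [ 0.335  0.541 -1.147  1.51   0.496  1.41   2.399]
185.4 [0.557, -0.042, 0.43] [-0.609  0.564  1.136  1.501 -0.514  1.404 -2.494]
185.4 [0.557, -0.042, 0.363] [-0.61   0.632  1.136  1.623 -0.594  1.276 -2.415]
185.4 [0.557, -0.04, 0.2] [-0.222  0.628  0.4    1.821 -0.339  0.76  -2.689]
[ 1.183  0.542 -0.008  1.201  0.004  1.401 -0.037] [ 1.183  0.536 -0.007  1.157  0.004  1.451 -0.037]
(array([0.394, 0.03 , 0.225]), np.float64(0.026133927142349602)) (array([0.446, 0.044, 0.127]), np.float64(0.005498104409419359)) (array([0.301, 0.03 , 0.128]), np.float64(0.0008132197643440289))
```

Run:
```python
from h import *
np.set_printoptions(precision=4,suppress=True)
arm.line_to([.2275,-.608,.44],velocity=.3)
arm.movep([.5155,.162,.42],quat(31.8))
print(arm.read_time(),arm.read_tool_pos(),arm.read_joint_positions())
arm.line_to([.5155,.162,.27],velocity=.2)
arm.line_to([.5155,.162,.2],velocity=.1)
print(arm.read_time(),arm.read_tool_pos(),arm.read_ft_force())
s=snapshot("side");t=snapshot("top")
cv2.imwrite("pics/pre.png",np.hstack([cv2.resize(s[200:320,180:320],None,fx=2.8,fy=2.8),cv2.resize(t[160:280,140:280],None,fx=2.8,fy=2.8)]))
```

```text
3.5917 [0.5161 0.1609 0.4198] [ 0.2837  0.5015 -1.0168  1.5312  0.4326  1.3515 -0.2203]
5.3417 [0.5158 0.1624 0.2006] [ 0.6606 -0.4428 -0.4684]
```

View pics/pre.png

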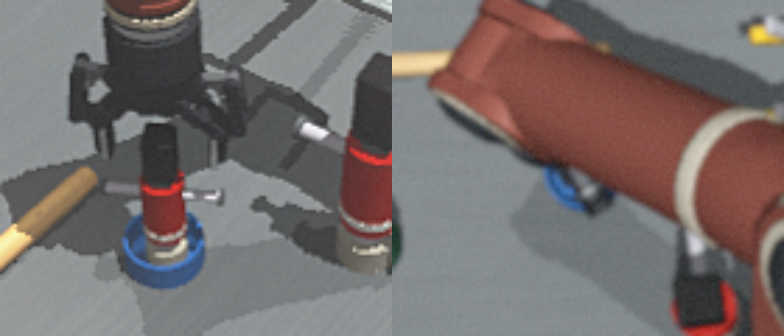

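The side crop shows the fingers, at about (103,150) and (220,150), straddling the black grip along the bar. The decoy is clear. I'll close the gripper and lift to weigh the tool.

Run:
```python
from h import *
np.set_printoptions(precision=4,suppress=True)
arm.move_gripper(0.0,effort=45)
print(arm.read_time(),arm.read_opening(),arm.read_ft_force())
arm.line_to([.5155,.162,.26],velocity=.1)
arm.line_to([.5155,.162,.415],velocity=.2)
arm.pause(.4)
f=[]
for i in range(6): f.append(arm.read_ft_force());arm.pause(.05)
print(arm.read_time(),arm.read_opening(),np.mean(f,0),np.std(f,0),arm.read_tool_pos(),arm.read_wrist_torque())
s=snapshot("side");t=snapshot("top")
cv2.imwrite("pics/lift.png",np.hstack([cv2.resize(s[120:320,160:320],None,fx=2.4,fy=2.4),cv2.resize(t[140:280,140:280],None,fx=2.8,fy=2.8)[:480][:, :],][0:1]))
```

```text
6.0 0.3210487299351125 [ 1.527   1.0734 -0.361 ]
8.375 0.32197372082714787 [-0.1118  0.2692 -7.2019] [0.5523 0.5972 0.429 ] [0.5155 0.162  0.415 ] [-0.0109 -0.0107  0.0633]
```

View pics/lift.png

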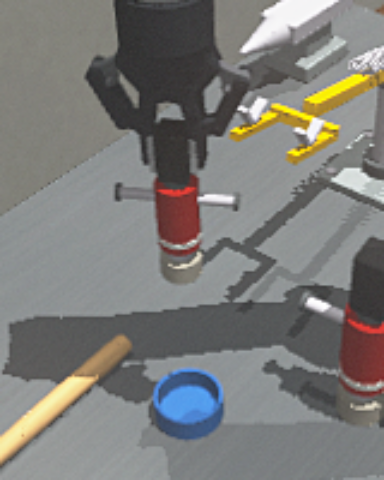

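The grinder is held upright. It weighs about 7 N, which predicts a sink of about 0.38 rad. Next is the transfer to above the fork, coming in from its open end.

Run:
```python
from h import *
np.set_printoptions(precision=4,suppress=True)
S=lambda x,y:(160+x/2.4-.3,120+y/2.4-.3)
a,b=plane("side",S(120,192),.311),plane("side",S(235,200),.311);print("bar",a,b,(a+b)/2)
q=quat(5.4)
arm.line_to([.5495,.045,.415],velocity=.15,ori=q)
arm.line_to([.5570,-.042,.415],velocity=.12)
arm.pause(.3)
f=[]
for i in range(6): f.append(arm.read_ft_force());arm.pause(.05)
print(arm.read_time(),np.mean(f,0),arm.read_tool_pos())
s=snapshot("side");t=snapshot("top")
cv2.imwrite("pics/above_s.png",cv2.resize(s[90:210,220:360],None,fx=5,fy=5,interpolation=cv2.INTER_CUBIC))
cv2.imwrite("pics/above_t.png",cv2.resize(t[130:250,230:390],None,fx=5,fy=5,interpolation=cv2.INTER_CUBIC))
```

```text
bar [0.5595 0.1883 0.311 ] [0.4722 0.133  0.311 ] [0.5158 0.1607 0.311 ]
10.9083 [-0.4547  0.6446 -7.8141] [ 0.557 -0.042  0.415]
```

View pics/above_s.png

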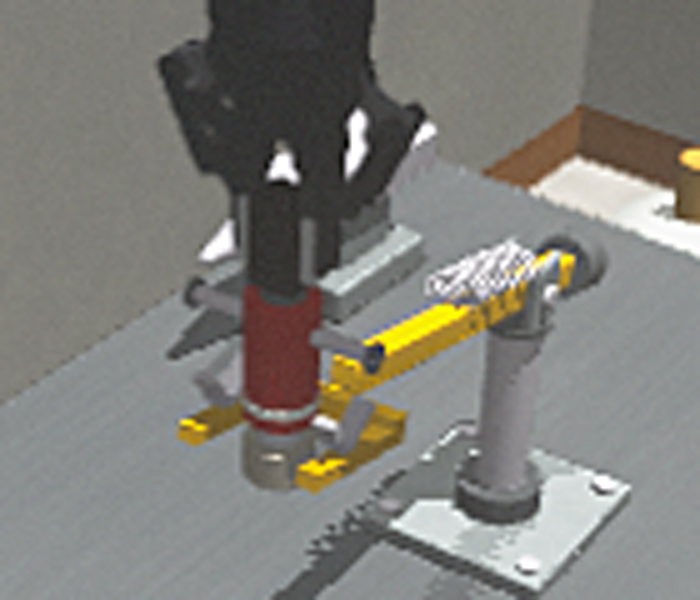

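View pics/above_t.png

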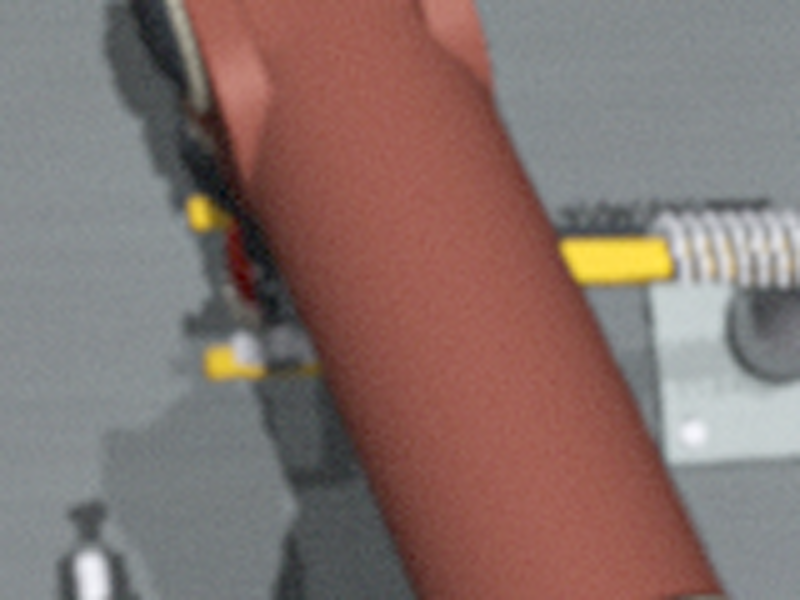

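Run:
```python
from h import *
np.set_printoptions(precision=4,suppress=True)
im=cv2.resize(cv2.imread("pics/side0.png")[130:210,220:330],None,fx=7,fy=7,interpolation=cv2.INTER_CUBIC)
v=np.array([np.cos(np.radians(5.4)),np.sin(np.radians(5.4)),0]);u=np.array([-v[1],v[0],0])
c=np.array([.557,-.042,.259])
ue=u*np.cos(.25)+np.array([0,0,np.sin(.25)]);n=-u*np.sin(.25)+np.array([0,0,np.cos(.25)])
def dot(P,col):
    p=(proj("side",P)-[220,130]+.5)*7-.5;cv2.circle(im,tuple(int(round(x)) for x in p),3,col,-1)
for k in(-42,-36,-30,30,36,42):
    for d,h,col in((0,0,(0,0,255)),(20,13,(255,0,0)),(-20,13,(0,160,0))): dot(c+v*k/1000+ue*d/1000+n*h/1000,col)
    if abs(k)!=36: dot(c+v*k/1000+ue*.03,(255,0,255))
cv2.imwrite("pics/chk.png",im)
```

```text
(no output)
```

View pics/chk.png

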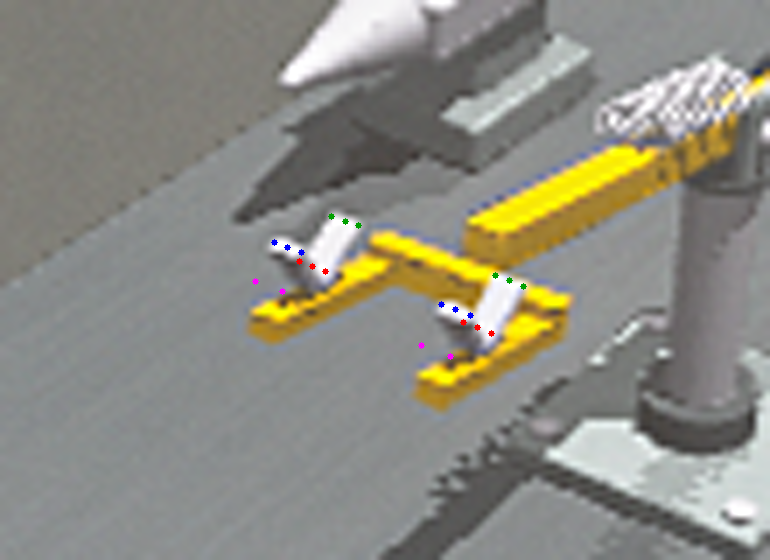

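The projected lips and seat lie on the V plates in the picture to within about 2 mm, so the seat pose is confirmed. Now I'll lower along the fork's arc, watching the forces.

```bash
cat >> h.py <<'E'
v=np.array([np.cos(np.radians(5.4)),np.sin(np.radians(5.4)),0]);u=np.array([-v[1],v[0],0])
c=np.array([.557,-.042,.259]);piv=c-.3*np.cos(.25)*u;piv[2]=.185
def tcp(s,du=0.): 
    e=.25-s;return piv+u*(.3*np.cos(e)+du)+np.array([0,0,.3*np.sin(e)+.104])
def F(n=8):
    f=[]
    for i in range(n): f.append(arm.read_ft_force());arm.pause(.025)
    f=np.mean(f,0);return np.array([f@u,f@v,f[2]])
E
python3 - <<'E'
from h import *
np.set_printoptions(precision=3,suppress=True)
arm.line_to(c+[0,0,.104+.012],velocity=.06)
print(arm.read_time(),F())
for s in np.r_[0,.05:.301:.05]:
    arm.line_to(tcp(s),velocity=.04); print(round(s,2),F(),round(arm.read_time(),2))
s=snapshot("side")
cv2.imwrite("pics/mid.png",cv2.resize(s[110:260,220:360],None,fx=4,fy=4,interpolation=cv2.INTER_CUBIC))
E
```

```text
11.825 [-0.09  -0.095 -7.541]
0.0 [-1.759 -0.443 -7.12 ] 12.67
0.05 [-3.565  0.578 -6.311] 13.39
0.1 [-4.992  0.67  -5.902] 14.12
0.15 [-5.108  0.092 -4.52 ] 14.84
0.2 [-5.189  0.154 -3.998] 15.57
0.25 [-5.097  0.437 -2.747] 16.29
0.3 [-5.309  0.472 -1.833] 17.02
```

View pics/mid.png

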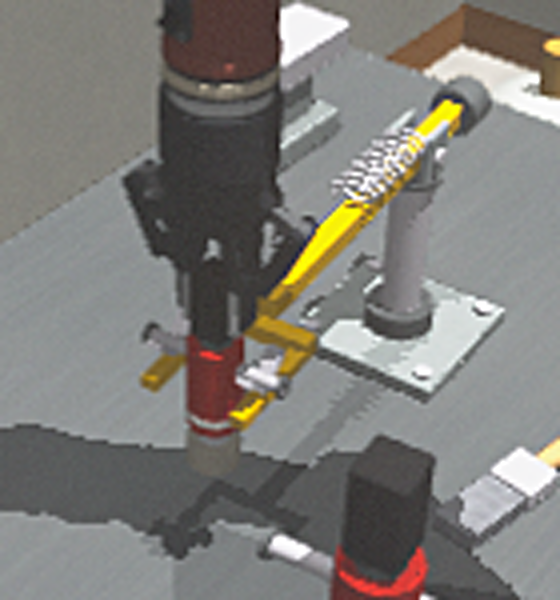

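There is a steady inward push of 5 N, so my arc lies slightly too far outward. I'll relieve it by shifting inward in small steps.

Run:
```python
from h import *
np.set_printoptions(precision=3,suppress=True)
for d in np.arange(-.0015,-.0135,-.0015):
    arm.line_to(tcp(.3,d),velocity=.02); f=F(); print(round(d,4),f,round(arm.read_time(),2))
    if f[0]>-0.5: break
s=snapshot("side")
cv2.imwrite("pics/mid2.png",cv2.resize(s[110:260,220:360],None,fx=4,fy=4,interpolation=cv2.INTER_CUBIC))
```

```text
-0.0015 [-2.598  0.624 -1.839] 17.52
-0.003 [ 1.969  0.276 -2.281] 17.97
```

View pics/mid2.png

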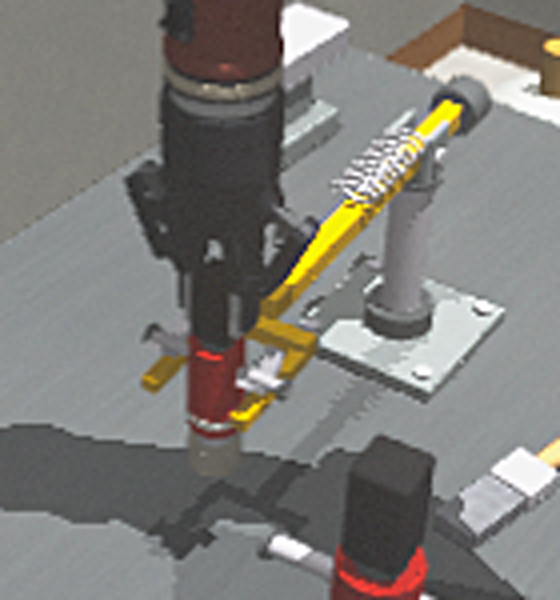

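Run:
```python
from h import *
np.set_printoptions(precision=3,suppress=True)
du=-.0024;s=.3
while s<.44:
    f=F(10)
    du+=np.clip(f[0]/3000*.7*-1*-1,-.0015,.0015)*1.0 if abs(f[0])>.6 and False else 0
    if abs(f[0])>.5: du-= np.clip(-f[0]/3000*.7,-.0015,.0015) if False else 0
    # f_u<0 means pushed inward -> move inward (du decreases)
    if abs(f[0])>.5: du+=float(np.clip(f[0]/3000*.7,-.0012,.0012))
    print(round(s,3),round(du*1e3,2),f,round(arm.read_time(),2))
    if f[2]>-.35: break
    s+=.02 if f[2]<-.8 else .01
    arm.line_to(tcp(s,du),velocity=.025); arm.pause(.3)
```

```text
0.3 -1.38 [ 4.386  0.521 -2.112] 18.27
0.32 -0.36 [ 4.377 -0.464 -1.939] 19.21
0.34 -0.16 [ 0.822 -0.288 -1.429] 20.15
0.36 -0.59 [-1.83   0.137 -1.038] 21.09
0.38 -1.28 [-2.966  0.609 -0.259] 22.03
```

Run:
```python
from h import *
np.set_printoptions(precision=3,suppress=True)
du=-.00128;s=.385
for k in range(6):
    arm.line_to(tcp(s,du),velocity=.02); arm.pause(.5); f=F(24)
    print(round(s,4),round(du*1e3,2),f,round(arm.read_time(),2))
    if abs(f[0])<.4 and abs(f[2])<.12: break
    du+=float(np.clip(f[0]/3000*.5,-.001,.001)); s=min(s+float(np.clip(-f[2]*.05,-.01,.01)),.45)
p=snapshot("side");t=snapshot("top")
cv2.imwrite("pics/end.png",cv2.resize(p[120:270,220:360],None,fx=4,fy=4,interpolation=cv2.INTER_CUBIC))
cv2.imwrite("pics/endt.png",cv2.resize(t[130:250,230:390],None,fx=5,fy=5,interpolation=cv2.INTER_CUBIC))
print(arm.read_tool_pos(),tcp(s,du))
```

```text
0.385 -1.28 [-0.226  0.431 -0.364] 23.38
0.395 -1.32 [ 1.666  0.128 -0.407] 24.78
0.405 -1.04 [ 1.701 -0.037 -0.329] 26.18
0.415 -0.76 [ 0.239  0.086 -0.168] 27.58
0.4234 -0.72 [-1.028  0.046  0.23 ] 28.96
0.4134 -0.89 [-0.825  0.167 -0.003] 30.36
[ 0.557 -0.038  0.24 ] [ 0.557 -0.038  0.24 ]
```

View pics/end.png

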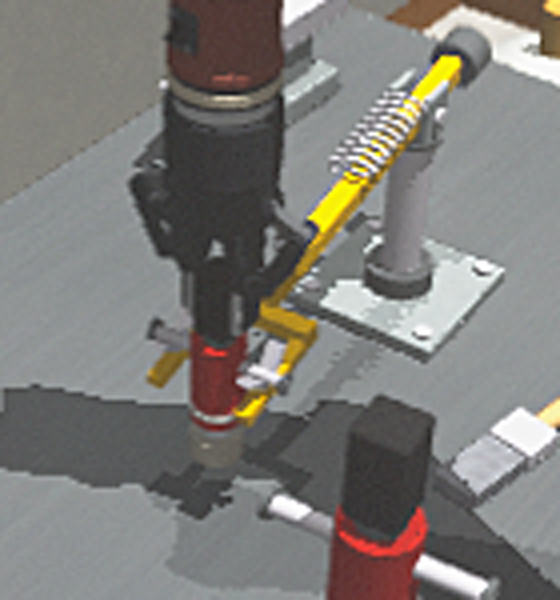

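View pics/endt.png

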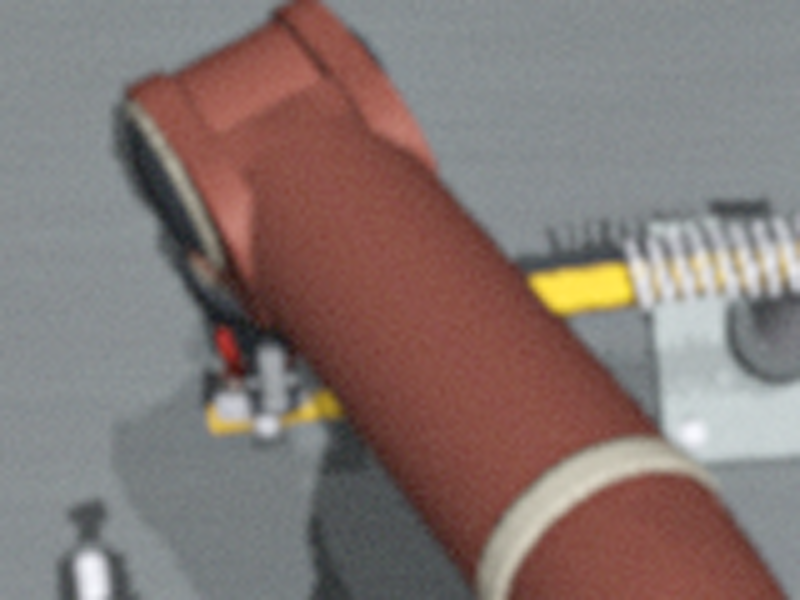

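Run:
```python
from h import *
im=cv2.resize(cv2.imread("pics/end.png"),None,fx=1.4,fy=1.4)
def dot(P,col):
    p=((proj("side",P)-[220,120]+.5)*4-.5)*1.4;cv2.circle(im,tuple(int(round(x)) for x in p),3,col,-1)
e=.25-.4134;ue=u*np.cos(e)+np.array([0,0,np.sin(e)]);n=-u*np.sin(e)+np.array([0,0,np.cos(e)])
cc=tcp(.4134)-[0,0,.104]
for k in(-42,-30,30,42):
    for d,h,col in((0,0,(0,0,255)),(20,13,(255,0,0)),(-20,13,(0,255,0))): dot(cc+v*k/1000+ue*d/1000+n*h/1000,col)
for k in(-55,55): dot(cc+v*k/1000,(255,255,0))
cv2.imwrite("pics/end2.png",im[100:])
```

```text
(no output)
```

View pics/end2.png

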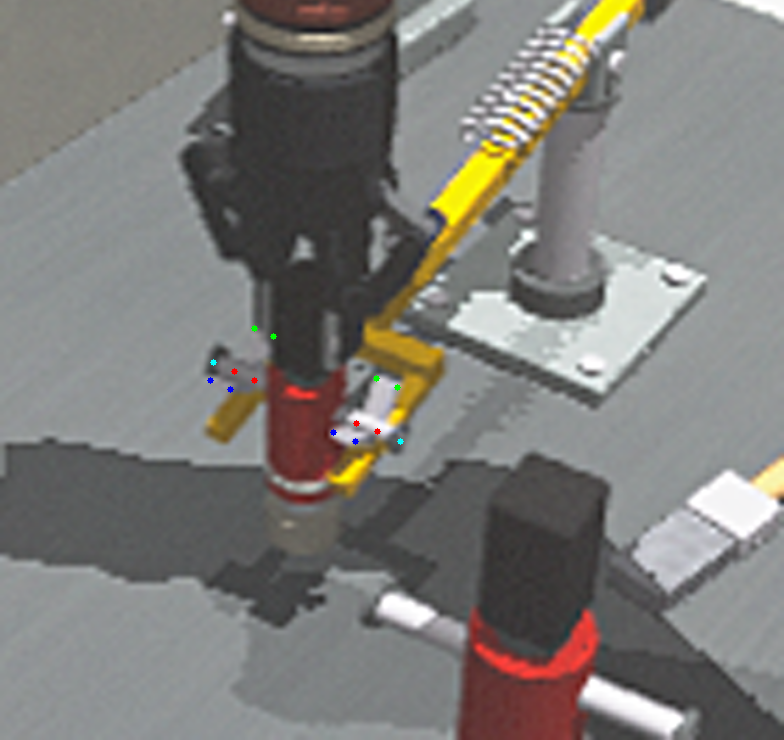

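The bar lies in both notches, with the V at about (370,420) in the crop and the discs where predicted. The forces are near zero. I'll relax the grip, recheck, and release gently.

Run:
```python
from h import *
np.set_printoptions(precision=3,suppress=True)
arm.line_to(tcp(.4134,-.00105),velocity=.02)
arm.move_gripper(0.0,effort=20); arm.pause(.8)
f=F(40);print(f,arm.read_opening(),arm.read_time())
if abs(f[2])<.2 and abs(f[0])<1.2:
    cv2.imwrite("pics/r0.png",snapshot("side"))
    o=arm.read_opening()
    for d in(.03,.06,.1): arm.move_gripper(o+d); 
    print(F(10),arm.read_opening(),arm.read_time())
    cv2.imwrite("pics/r1.png",snapshot("side"))
    a=cv2.imread("pics/r0.png")[140:260,240:320];b=cv2.imread("pics/r1.png")[140:260,240:320]
    cv2.imwrite("pics/r.png",cv2.resize(np.hstack([a,b]),None,fx=4.8,fy=4.8,interpolation=cv2.INTER_CUBIC))
```

```text
[ 0.642  0.055 -0.13 ] 0.3242799624070988 32.725
[-0.061 -0.044  0.045] 0.42511866723314096 33.675
```

View pics/r.png

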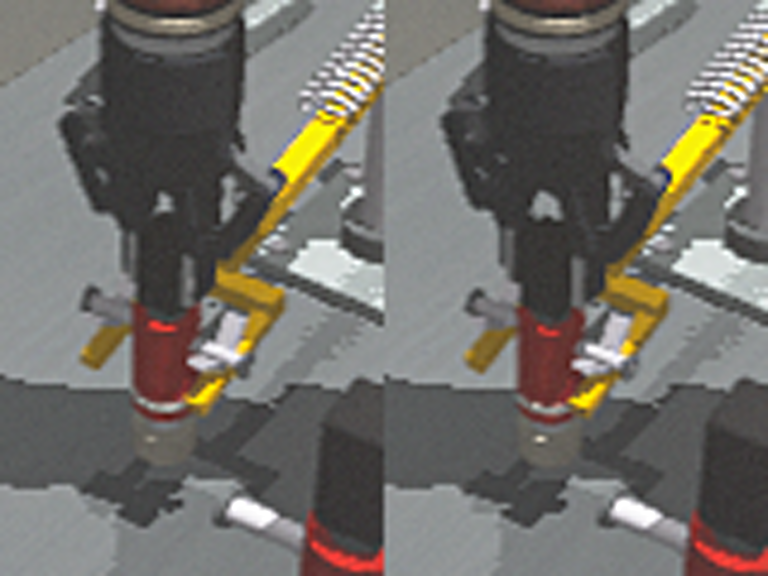

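Before and after release, the grinder and fork look the same, with no drop or spring-up (body at about (165,360) left and (548,360) right). I'll open wider and withdraw straight up.

Run:
```python
from h import *
np.set_printoptions(precision=3,suppress=True)
arm.move_gripper(.75); p=arm.read_tool_pos(); print(F(6))
arm.line_to([p[0],p[1],p[2]+.05],velocity=.06)
arm.line_to([p[0],p[1],.44],velocity=.15)
cv2.imwrite("pics/f_s.png",snapshot("side"))
arm.movep([.45,-.40,.46],quat(5.4)) if arm.ik([.45,-.40,.46],quat(5.4)) is not None else print("noik")
arm.pause(.5)
s=snapshot("side");t=snapshot("top");cv2.imwrite("pics/f_s2.png",s);cv2.imwrite("pics/f_t.png",t)
cv2.imwrite("pics/f.png",np.hstack([cv2.resize(s[120:300,210:370],None,fx=2.5,fy=2.5),cv2.resize(t[120:300,170:330],None,fx=2.5,fy=2.5)]))
print(arm.read_time(),arm.read_tool_pos())
```

```text
[ 0.168 -0.027 -0.067]
38.45 [ 0.45 -0.4   0.46]
```

View pics/f.png

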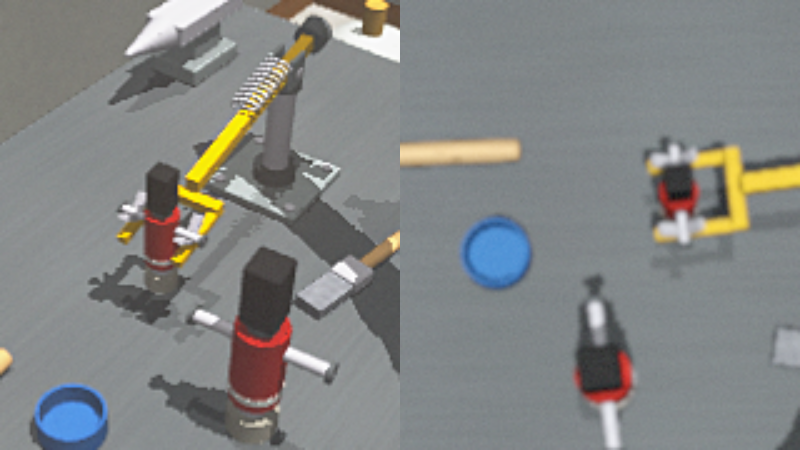

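View pics/f_t.png

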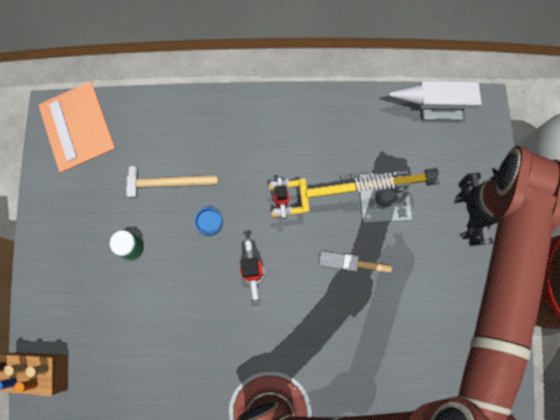

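The grinder hangs upright in both notches (top view at about (281,195)). The cup is empty, and the hammer, brush, tin and decoy haven't moved. The robot is clear, so I'm handing the job in.

```bash
python3 -c "
from station import arm,ticket
print(arm.read_time()); print(ticket.finish_job())"
```

```text
38.45
the job is handed in; nothing more can be done
None
```

The 165 mm grinder now hangs by its crossbar in both V notches of the fork. I handed the job in at 38.5 s of the 64 s allowed, and no verdict was reported.

- **Placing it:** I gripped the tool on its y faces and weighed it at about 7.5 N. I lowered it along the fork's arc to a sink of about 0.41 rad, well short of the 0.55 stop. I held it there until the gripper carried almost nothing, −0.13 N vertically, and only then opened.
- **Last checks:** Pictures just before and just after release look the same, with no visible drop or spring-up. The final views show it hanging upright, the cup empty, the hammer, brush, tin and larger grinder unmoved, and the robot clear.
- **What disagreed:** My planned arc was 1–2 mm too far out, so sideways force reached about 5 N on the way down. I relieved it in small steps; it still swung by a few newtons and was 0.6 N at release. The vertical force also lagged the sink by a few tenths of a newton near the end, probably from dry friction.

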